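Take the fines cassette from the drum tester to the balance

ROBOT

A 6-joint arm with a two-finger parallel gripper is mounted at the origin on the work surface. World frame = base frame: x ahead of the robot, y to its left, z up, the work surface at z = 0. Lengths are in m, angles in rad, forces in N, time in s.
With the tool pointing down it reaches from about 0.4 to 0.825 m from the base axis. Payload 7 kg.
Tool frame: the origin (TCP) lies midway between the tips of the shut fingers; the grasp point (between the pads) lies 19 mm behind it; z points along the fingers, y is the line along which they close (so a half turn about z gives the same grasp; the last joint's range is limited). The gripper opens to 88 mm and grips with 3 to 60 N. Pads are 19 mm wide; open, the fingers measure 130 mm over their backs; the gripper's body (78 mm by 193 mm) begins 47 mm behind the grasp point.
Start: joints at [1.578, 0.359, 0.012, 0, -1.224, -0.288], TCP at [0.187, 0.649, 0.227] pointing down, gripper open.
Joint ranges: [-3.07, 3.07], [-1.43, 2.12], [-1.02, 1.25], [-3.03, 1.67], [-3.05, -0], [-3.03, 3.03]. Speed limits (rad/s): [2.39, 2.39, 3.01, 3.14, 3.14, 3.14].

INTERFACE

Orientations are given as [roll, pitch, yaw] about the fixed x, y, z axes, in that order (R = Rz(yaw) Ry(pitch) Rx(roll)).
In Python, from station import telemetry, eyes, ticket, recognise, trace gives the robot as it stands. The module is installed in compiled form; this text tells all that it offers.
- The arm moves only by the tool servo_tool, never from a script. Its argument "series" is a list that holds one entry, the list of rows, each a list of 4 numbers: the shift along the tool's x, y, z in mm, then the turn about the tool's z in rad. In form: [[[x, y, z, roll], ...]]. A call has exactly 10 rows; each row shifts and turns the commanded pose from where the row before left it, along the tool's axes as they then stand; what a row does not reach is not made up. A row lasts 1/12 s, in which the tool goes at most 41.7 mm and 7.16 degrees, less where a joint would pass 70% of its speed; a pose out of reach is approached as far as the arm can. A call is refused whole if a number of a shift passes 41.7 or a number of a turn 0.125, either way. A call with a gripper value outside its range is refused whole. "claw" is the gripper's target within -1 to 1 (shut at 1, half-way at 0, fully open at -1), set as the call begins (left out, the last holds). The fingers move at their own pace and stop on an object; "grip_force" is the grip in N (left out, the last holds). Time passes only in rows, so rows that do not move let the fingers close, or fill a call up. It gives the time, the measured TCP pose, the force, the opening and the grip force at its end, in the units of the state.
- telemetry.get_state(): the state, without advancing time (a new reading comes with each control period).
- eyes.grab_frame(name): name is "scene" or "side" or "wrist"; returns the picture (400x640x3 uint8, red, green, blue); there is no depth.
- eyes.calibration(name): a dict with "mtx" (3x3 intrinsics, pixels), "k1" (the pictures are not rectified: a ray, as slopes to the right and down, at radius r is drawn at 1 + k1 r^2 times it, then the intrinsics apply), "rvec" (rotation vector, rad) and "tvec" (3), from world to camera coordinates, as OpenCV has them. Camera axes: x right, y down, z forward; pixel columns grow to the right and rows downward; lengths in m; the calibration is good to about 2 mm. A picture is of the moment at which its call begins: read the wrist's pose just before it. calibration takes no time and is no camera call; for the wrist camera it gives the pose at the moment of the call.
- ticket.job_done(): hands the job in; it is judged then, once.
Trained networks look in the newest picture that a camera, given by its name, has taken for a name from the list of things; names that differ only in an ending like _2 or _b are one class to them, and where a whole thing is asked for, a point or a joint stands for the part that bears it (a point fixed in the world has none). Each returns a list of dicts, best first, with "conf" (0 to 1); they miss things now and then, are a little off and sometimes report something else, mostly with a low value. They report only what shows in the picture. A call takes as long as a camera call. They do not tell look-alikes from the thing itself.
- recognise(camera, name): "position" ([x, y, z] in m, in world coordinates, good to about 4 mm: the middle of the surface that is visible of it).
- trace(camera, name): "mask" (400x640 bool, what is visible of it).
The state is a dict: "t": time; "q": joint angles; "qd": joint speeds; "joint_efforts": joint torques, N m; "eef_pos": TCP position; "ee_rot": TCP orientation; "force": force on the tool from outside, world axes, zero at the start; "moment": the same for the moment, N m; "width": finger opening in m; "gripper_force": force on a finger pad.
Only numpy, scipy, OpenCV 4.12 (cv2) and the standard library are available. Lean on these libraries where they do the work, as an engineer would, in place of code of your own. Each camera call takes 0.05 s, during which the arm holds its last target. There are 200 camera calls.

TASK

The run is over: take the fines cassette out of the sloping bay of the drum tester by pinching its two orange side tabs together, keeping them pinched while you draw it straight out of the bay. Stand it upright in the middle of the balance pan, whose height you must feel for, gently so as not to overload the balance and without dropping it, and let go. Leave everything else on the bench where it is.

Things in the scene. Friction and masses are not known exactly. Their poses are not given: they have to be found in the camera images.
- cassette: Fines cassette, 60 (x) x 40 (y) x 84 (z) mm, grey below, white above, amber window on top, about 0.3 kg. Origin: centre of its underside; z from foot to top, also the only way out of the bay. In the bay it leans 20 degrees, top towards the tester's -x, y axis level along the tester's y, its lower 40 mm inside with 1.5 mm play all round. An orange sprung tab on each y face.
- pad_left (a point): Centre of the outer face of the finger pad of the orange tab on the cassette's +y face: 67 mm above the foot, 30 mm from the cassette's middle plane (60 mm over both pads, 46 mm when both are fully in). The pad is 22 mm wide (x), 54 to 80 mm above the foot.
- pad_right (a point): The same on the cassette's -y face. Under each pad a thin leg (14 mm wide, outer face 23 mm from the middle) runs down into the bay; its barb, 27 to 33 mm above the foot, reaches 29.5 mm from the middle and hooks under a steel lip of the bay whose edge is 25 mm from the bay's middle.
- tab_left (a joint): Inward travel of the orange tab on the cassette's +y face: 0 out (latched), 0.007 m fully in. Spring: 4 N to start, 11 N fully in. The barb clears the lip at about 0.005 m when the cassette is central in its bay, up to 0.0065 m when it has shifted sideways in its play; both tabs must be in at once.
- tab_right (a joint): The same for the tab on the cassette's -y face.
- tester: Drum tester, fixed: blue base plate 370 (x) x 250 (y) mm from 155 mm before to 215 mm behind the origin, 12 mm thick; white housing with the sloping bay panel facing its -x, a motor housing behind (top 130 mm above the bench, a brush lies on it), then a steel drum (top 145 mm above the bench). Origin on the bench; x from the bay side to the drum, z up.
- bay_floor (a point): Centre of the bay's floor, where the cassette's origin lies when it is fully home: 50 mm before the tester's origin and 60 mm above the bench. The panel round the bay mouth is square to the cassette's z, 40 mm above this floor, and runs 110 mm to either side in y and 60 mm in x: fingertips must stay above it.
- balance: White laboratory balance, fixed, 240 (x) x 200 (y) x 56 mm high, display along its -x edge; a small brass weight stands on the rear (+x) left (+y) corner of its top, about 83 mm in x and 80 mm in y from its origin. Origin on the bench, z up.
- pan_axis (a point): Point on top of the balance's housing, 56 mm above the bench, straight below the centre of its round steel pan, 150 mm across. The pan stands on a stiff telescopic stem left at any height: the pan's upper face is 18 to 53 mm above this point, and that height is not reported. Feel for it.
- pan (a joint): The balance's reading: how far the sprung pan has sunk on its stem, m: 0 empty, about 0.001 under the cassette alone; 3000 N/m. It is overloaded past 0.004 (a push of about 12 N, the cassette included).
- brush: Bystander: brush 150 mm long lying on top of the tester's motor housing. Leave it.
- weight: Bystander: brass weight, 24 mm across, 30 mm high, on the balance's rear corner. Leave it.
- jar: Bystander: amber jar, 64 mm across, 85 mm high, on the bench.
- wash_bottle: Bystander: white bottle with a red cap, 60 mm across, 170 mm high, on the bench.
- beaker: Bystander: glass beaker, 70 mm across, 90 mm high, on the bench.
- dish: Bystander: shallow metal dish, 100 mm across, 25 mm high, on the bench.
- screwdriver: Bystander: screwdriver 170 mm long lying on the bench.
There are look-alikes about, which are no part of the job. What is shaped like the cassette but green or turquoise is not meant.

How it is judged:
By the outcome, as a careful person would: the job done as asked, in the order asked, and still so for the second after the job is handed in, with the robot touching nothing.
It also fails if it takes over 51 s, if anything falls off the work surface, if the arm or the gripper's body presses on something with over 40 N, if the wrist force passes 120 N, or if a joint passes its speed limit or range.

## Working session

There is one attempt and no reset: what is moved stays moved. The work goes in short steps, Python scripts to look and compute and a tool call to move; the robot and the scene stay as the last step left them, time stands still between calls to the robot, and variables do not carry over. Pictures are saved under pics/ and viewed, at most 10 in all, crops included, and the job is handed in when it is done.

Besides the shell and the picture viewer there is one more tool, called after "Call:" as name(argument=value, ...) on one line, values as JSON. servo_tool: Moves the arm, as the interface text tells. Its arguments: {"type":"object","properties":{"series":{"type":"array"},"claw":{"type":"number"},"grip_force":{"type":"number"}},"required":["series"]}

```bash
mkdir -p pics
cat > h.py <<'E'
import numpy as np, cv2
from station import telemetry, eyes, ticket, recognise, trace
from scipy.spatial.transform import Rotation as R
def grab(n,f=None):
    im=eyes.grab_frame(n)
    if f: cv2.imwrite('pics/'+f,im[:,:,::-1])
    return im
def proj(c,P):
    P=np.atleast_2d(P);Rm=cv2.Rodrigues(np.array(c['rvec'],float))[0]
    p=P@Rm.T+np.ravel(c['tvec']);s=p[:,:2]/p[:,2:];r2=(s**2).sum(1,keepdims=True)
    s=s*(1+c['k1']*r2);K=np.array(c['mtx']);return s*[K[0,0],K[1,1]]+K[:2,2]
def ray(c,uv):
    K=np.array(c['mtx']);d=(np.array(uv,float)-K[:2,2])/[K[0,0],K[1,1]];s=d.copy()
    for _ in range(20): s=d/(1+c['k1']*(s@s))
    Rm=cv2.Rodrigues(np.array(c['rvec'],float))[0]
    return -Rm.T@np.ravel(c['tvec']),Rm.T@np.array([*s,1])
def atz(c,uv,z):
    o,d=ray(c,uv);return o+d*(z-o[2])/d[2]
E
python3 - <<'E'
from h import *
s=telemetry.get_state();print(s)
a=[]
for n in ['scene','side']:
    a.append(grab(n,n+'0.png'))
    for k in ['cassette','tester','balance','pan','pad_left','pad_right','weight','brush']:
        print(n,k,[(np.round(d['position'],3).tolist(),round(d['conf'],2)) for d in recognise(n,k)][:4])
grab('wrist','wrist0.png')
E
```

```text
{'t': 0.0, 'q': array([ 1.57810585e+00,  3.59371746e-01,  1.10299923e-02, -3.73242307e-04,
       -1.22411769e+00, -2.88137093e-01]), 'qd': array([-0.00217494, -0.00108706, -0.00073924,  0.00161094, -0.00031409,
        0.00060983]), 'joint_efforts': array([-8.63951955e-04, -5.82716918e+01,  2.93047106e+01,  6.99704289e+00,
        6.87337102e-03, -1.72168834e-04]), 'eef_pos': array([0.1869353 , 0.64806116, 0.22561577]), 'ee_rot': array([ 3.13989839e+00, -1.36245024e-04, -2.80954565e-01]), 'force': array([-0.55898274,  0.38309127, -0.20750096]), 'moment': array([-0.00087808, -0.01353113,  0.02102602]), 'gripper_force': 0.0, 'width': 0.0877529473492863}
scene cassette [([0.722, -0.457, 0.053], 0.96), ([0.409, -0.383, 0.049], 0.95), ([0.591, -0.239, 0.132], 0.77), ([0.386, -0.168, 0.048], 0.75)]
scene tester [([0.794, -0.257, 0.107], 0.65)]
scene balance [([0.666, 0.2, 0.057], 0.7)]
scene pan []
scene pad_left [([0.724, -0.462, 0.062], 0.49), ([0.375, -0.384, 0.056], 0.42)]
scene pad_right []
scene weight [([0.713, 0.323, 0.07], 0.46)]
scene brush [([0.674, -0.25, 0.148], 0.85), ([0.582, -0.259, 0.121], 0.61), ([0.58, -0.519, 0.09], 0.6)]
side cassette [([0.391, -0.394, 0.054], 0.84), ([0.704, -0.462, 0.048], 0.74), ([0.367, -0.185, 0.051], 0.73), ([0.598, -0.028, 0.047], 0.64)]
side tester [([0.665, -0.318, 0.086], 0.61), ([0.65, 0.231, 0.092], 0.33)]
side balance [([0.613, 0.181, 0.056], 0.65), ([0.662, -0.313, 0.085], 0.55)]
side pan [([0.65, 0.226, 0.089], 0.57)]
side pad_left [([0.71, -0.468, 0.062], 0.66), ([0.374, -0.39, 0.062], 0.51), ([0.363, -0.154, 0.061], 0.5), ([0.602, -0.009, 0.06], 0.48)]
side pad_right [([0.569, -0.268, 0.121], 0.6), ([0.355, -0.03, 0.024], 0.59)]
side weight []
side brush [([0.666, -0.261, 0.146], 0.92)]
```

View pics/scene0.png

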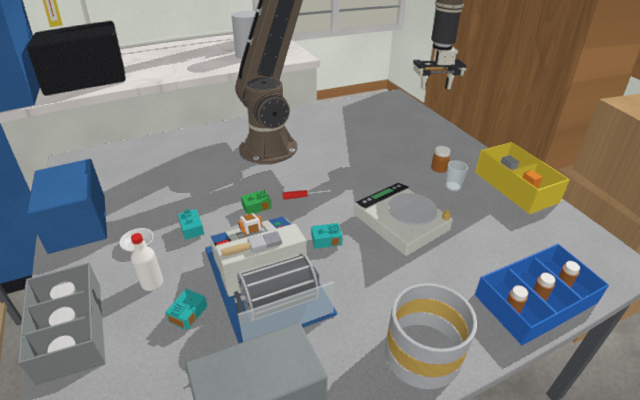

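View pics/side0.png

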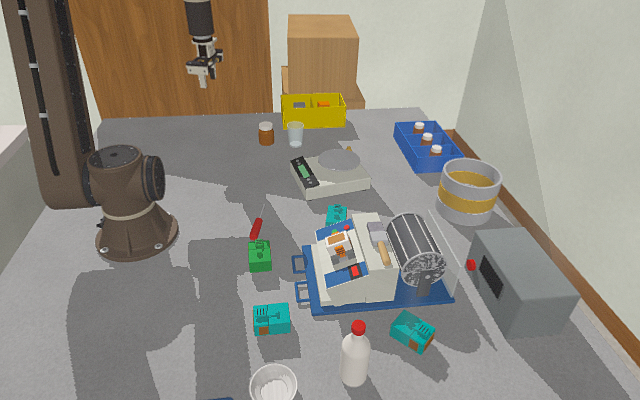

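Run:
```python
import cv2,numpy as np
a=cv2.imread('pics/scene0.png')[185:345,195:355];b=cv2.imread('pics/side0.png')[190:330,285:465]
a=cv2.resize(a,(400,400),interpolation=2);b=cv2.resize(b,None,fx=400/180,fy=400/180,interpolation=2)
c=np.zeros((400,800,3),np.uint8);c[:,:400]=a;c[:b.shape[0],400:]=b
cv2.imwrite('pics/c1.png',c)
```

```text
(no output)
```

View pics/c1.png

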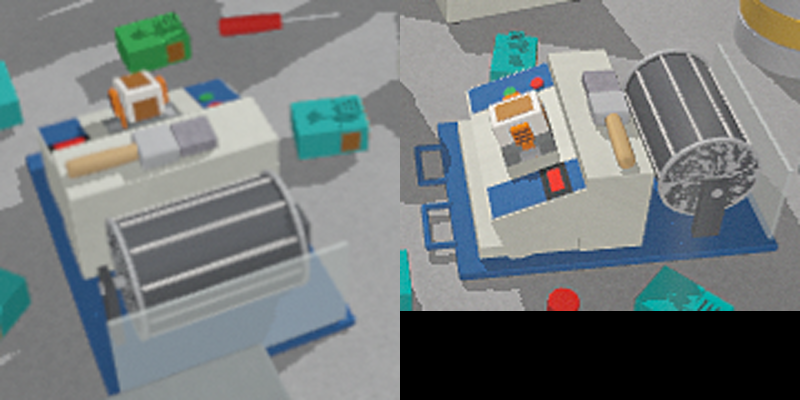

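Run:
```python
from h import *
C={n:eyes.calibration(n) for n in ['scene','side']}
for n,l in [('scene',[(206.2,247.8),(238.2,343),(337,313.8)]),('side',[(303.5,246.3),(312,315),(453.8,301.6)])]:
    P=[atz(C[n],u,.010) for u in l]
    print(n,np.round(P,3).tolist(),[np.degrees(np.arctan2(*(P[i+1]-P[i])[1::-1])) for i in (0,1)],[np.linalg.norm(P[i+1]-P[i]) for i in (0,1)])
# fit tester pose
from scipy.optimize import least_squares
obs=[('scene',(206.2,247.8),(-.155,-.125)),('scene',(238.2,343),(.215,-.125)),('scene',(337,313.8),(.215,.125)),('side',(303.5,246.3),(-.155,.125)),('side',(312,315),(-.155,-.125)),('side',(453.8,301.6),(.215,-.125))]
def f(p):
    c,s=np.cos(p[2]),np.sin(p[2])
    return np.concatenate([(proj(C[n],[[p[0]+c*q[0]-s*q[1],p[1]+s*q[0]+c*q[1],.012]])[0]-u) for n,u,q in obs])
r=least_squares(f,[.66,-.25,0]);print(r.x,np.round(r.fun,1))
p=r.x;c,s=np.cos(p[2]),np.sin(p[2])
print('bay',p[0]-.05*c,p[1]-.05*s,'pads xy',p[0]-.0729*c,p[1]-.0729*s)
```

```text
scene [[0.492, -0.359, 0.01], [0.842, -0.362, 0.01], [0.859, -0.115, 0.01]] [np.float64(-0.6033834796843193), np.float64(85.8585274275433)] [np.float64(0.3494165907149908), np.float64(0.24797927799830344)]
side [[0.493, -0.119, 0.01], [0.488, -0.366, 0.01], [0.852, -0.364, 0.01]] [np.float64(-91.01948667551711), np.float64(0.23466851716909912)] [np.float64(0.24694234815340496), np.float64(0.3633046013482906)]
[ 0.64104298 -0.23836777 -0.00940987] [-1.8 -1.8  0.2  4.5 -0.5 -1.1 -2.1 -2.  -1.6 -1.7  1.6 -0.3]
bay 0.5910451951530047 -0.23789727923853815 pads xy 0.5681462089933803 -0.23768179638230286
```

Call:
servo_tool(series=[[[0,0,-12,-0.094],[0,0,-12,-0.094],[0,0,-12,-0.093],[15.9,36.9,0,0],[15.9,36.9,0,0],[15.9,36.9,0,0],[15.9,36.9,0,0],[15.9,36.9,0,0],[15.9,36.9,0,0],[15.9,36.9,0,0]]], claw=-1)

```text
t: 1.78
eef_pos: [0.2988, 0.3884, 0.2628]
ee_rot: [-3.141, -0.0, 0.001]
force: [1.6, -0.1, 0.2]
width: 0.0876
gripper_force: 0.0
```

Call:
servo_tool(series=[[[15.9,36.9,0,0],[15.9,36.9,0,0],[15.9,36.9,0,0],[15.9,36.9,0,0],[15.9,36.9,0,0],[15.9,36.9,0,0],[15.9,36.9,0,0],[15.9,36.9,0,0],[15.9,36.9,0,0],[15.9,36.9,0,0]]])

```text
t: 2.62
eef_pos: [0.4579, 0.0193, 0.2632]
ee_rot: [-3.141, -0.001, 0.001]
force: [2.0, 1.2, -0.2]
width: 0.0877
gripper_force: 0.0
```

Call:
servo_tool(series=[[[15.9,36.9,0,0],[15.9,36.9,0,0],[15.9,36.9,0,0],[15.9,36.9,0,0],[15.9,36.9,0,0],[15.9,36.9,0,0],[15.9,36.9,0,0],[0,0,0,0],[0,0,0,0],[0,0,0,0]]])

```text
t: 3.45
eef_pos: [0.5685, -0.2371, 0.2621]
ee_rot: [-3.141, 0.001, -0.001]
force: [-0.4, 0.8, -0.2]
width: 0.0873
gripper_force: 0.0
```

Run:
```python
from h import *
s=telemetry.get_state();print(s['t'],s['eef_pos'],s['ee_rot'],s['q'],s['force'])
c=eyes.calibration('wrist');grab('wrist','w1.png');print(c)
for k in ['cassette','pad_left','pad_right','tab_left']:
    print(k,[(np.round(d['position'],3).tolist(),round(d['conf'],2)) for d in recognise('wrist',k)][:4])
```

```text
3.45 [ 0.5684947  -0.23714564  0.26208966] [-3.14130101e+00  8.67982781e-04 -9.06085079e-04] [-7.87028668e-02  2.42739382e-01 -6.98993088e-02 -2.34609515e-04
 -1.25904567e+00  1.64866504e+00] [-0.39243858  0.75577997 -0.20125031]
{'mtx': array([[308.17181703,   0.        , 318.08844636],
       [  0.        , 308.17181703, 198.68730912],
       [  0.        ,   0.        ,   1.        ]]), 'k1': -0.04923919415419636, 'rvec': array([-2.08902015,  2.09026059,  0.26158738]), 'tvec': array([-0.23639839,  0.51166153,  0.56353615])}
cassette [([0.582, -0.236, 0.137], 0.98), ([0.603, -0.03, 0.05], 0.96), ([0.392, -0.163, 0.039], 0.94), ([0.71, -0.446, 0.048], 0.75)]
pad_left [([0.716, -0.46, 0.061], 0.96), ([0.606, -0.012, 0.062], 0.72), ([0.566, -0.507, 0.102], 0.66), ([0.571, -0.211, 0.13], 0.5)]
pad_right [([0.571, -0.257, 0.132], 0.6)]
tab_left [([0.718, -0.462, 0.054], 0.87), ([0.566, -0.208, 0.134], 0.75), ([0.581, -0.238, 0.138], 0.64), ([0.643, -0.231, 0.112], 0.42)]
```

View pics/w1.png

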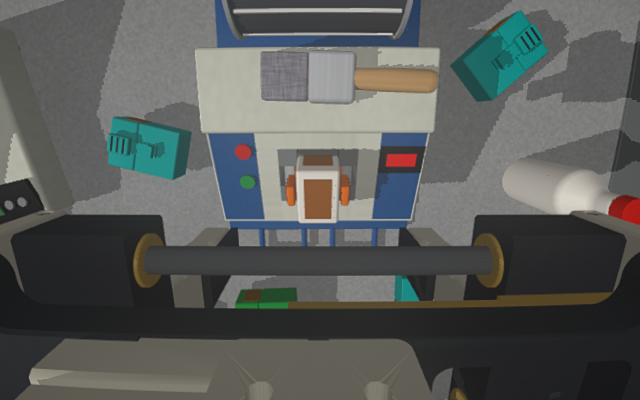

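Run:
```python
from h import *
from scipy.optimize import least_squares
im=cv2.imread('pics/w1.png');c=eyes.calibration('wrist')
hsv=cv2.cvtColor(im,cv2.COLOR_BGR2HSV)
m=cv2.inRange(hsv,(3,140,90),(20,255,255));m[:,:270]=0;m[:,370:]=0;m[:160]=0;m[230:]=0
n,l,st,ce=cv2.connectedComponentsWithStats(m)
print([(st[i].tolist()) for i in range(1,n) if st[i][4]>15])
t=np.radians(20)
def pt(p,q):  # cassette-in-bay coords -> world
    x=-.05+q[0]*np.cos(t)-q[2]*np.sin(t);z=.06+q[0]*np.sin(t)+q[2]*np.cos(t);y=q[1]
    cc,s=np.cos(p[2]),np.sin(p[2]);return [p[0]+cc*x-s*y,p[1]+s*x+cc*y,z]
p=[.641,-.238,-.009]
Q={'paneL':(-.06,.11,.04),'paneR':(-.06,-.11,.04),'padLtop':(0,.03,.08),'padRtop':(0,-.03,.08),'padLlo':(-.011,.03,.054),'padRlo':(-.011,-.03,.054),'padLtf':(.011,.03,.08),'padRtf':(.011,-.03,.08),'topFL':(-.03,.02,.084),'topFR':(-.03,-.02,.084)}
for k,q in Q.items(): print(k,np.round(proj(c,pt(p,q))[0],1))
cv2.imwrite('pics/w1c.png',cv2.resize(im[130:240,200:440],(800,367),interpolation=cv2.INTER_CUBIC))
```

```text
[[340, 175, 10, 30, 234], [286, 176, 9, 30, 229], [305, 181, 26, 37, 952]]
paneL [225.8 219.7]
paneR [412.2 221.6]
padLtop [288.5 197. ]
padRtop [351.1 197.7]
padLlo [291.  191.9]
padRlo [348.3 192.5]
padLtf [287.9 187.2]
padRtf [351.9 187.9]
topFL [299.4 224.2]
topFR [339.3 224.6]
```

View pics/w1c.png

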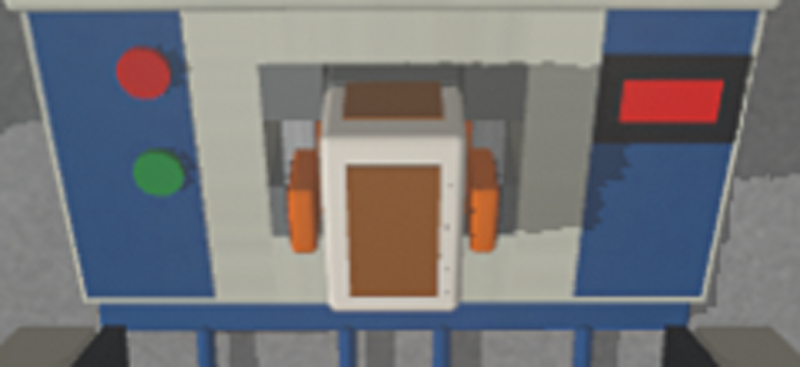

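Call:
servo_tool(series=[[[1,-1.3,20,0],[0,0,25,0],[0,0,25,0],[0,0,25,0],[0,0,22,0],[0,0,16,0],[0,0,12,0],[0,0,8,0],[0,0,4,0],[0,0,0,0]]])

```text
t: 4.53
eef_pos: [0.5697, -0.2352, 0.1052]
ee_rot: [-3.142, 0.001, 0.001]
force: [0.1, -0.8, 0.5]
width: 0.0875
gripper_force: 0.0
```

Run:
```python
from h import *
s=telemetry.get_state();print(s['t'],s['eef_pos'],s['ee_rot'],s['force'])
im=grab('wrist')[:,:,::-1];sd=grab('side')[:,:,::-1]
b=np.zeros((500,800,3),np.uint8);b[:,:400]=cv2.resize(im[:,160:480],(400,500));b[:,400:]=cv2.resize(sd[190:310,290:386],(400,500),interpolation=2)
cv2.imwrite('pics/w2.png',b)
```

```text
4.5333 [ 0.56970059 -0.23521012  0.10524841] [-3.14151144e+00  6.17431924e-04  8.58366389e-04] [ 0.06236255 -0.84103217  0.53257382]
```

View pics/w2.png

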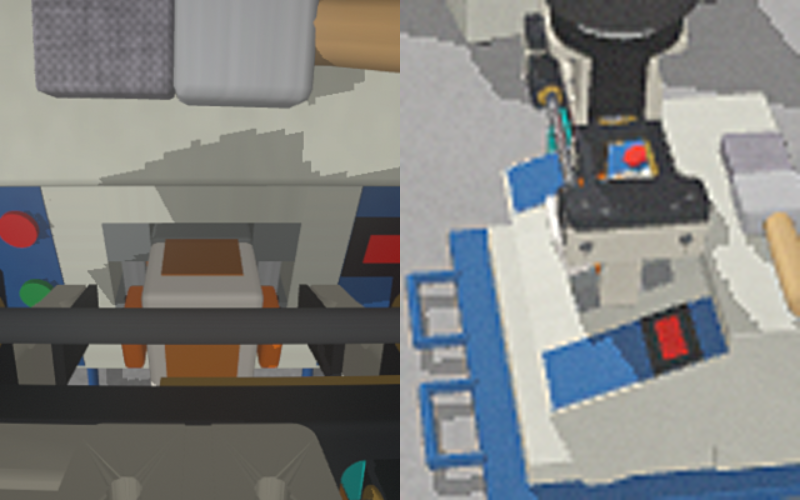

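Call:
servo_tool(series=[[[0,1.3,0,0],[0,0,0,0],[0,0,0,0],[0,0,0,0],[0,0,0,0],[0,0,0,0],[0,0,0,0],[0,0,0,0],[0,0,0,0],[0,0,0,0]]], claw=1, grip_force=30)

```text
t: 5.47
eef_pos: [0.5697, -0.2369, 0.1063]
ee_rot: [3.142, -0.0, 0.0]
force: [-2.9, 2.3, 7.7]
width: 0.0429
gripper_force: 30.0
```

Call:
servo_tool(series=[[[0,0,0,0],[0,0,0,0],[-0.68,0,-1.88,0],[-0.68,0,-1.88,0],[-0.68,0,-1.88,0],[-0.68,0,-1.88,0],[-0.68,0,-1.88,0],[0,0,0,0],[0,0,0,0],[0,0,0,0]]])

```text
t: 6.3
eef_pos: [0.5664, -0.237, 0.1149]
ee_rot: [-3.142, 0.0, 0.0]
force: [0.4, 0.2, -3.6]
width: 0.0427
gripper_force: 30.0
```

Run:
```python
from h import *
s=telemetry.get_state();print(s)
im=grab('wrist')[:,:,::-1];sd=grab('side')[:,:,::-1]
b=np.zeros((500,800,3),np.uint8);b[:,:400]=cv2.resize(im[:,160:480],(400,500));b[:,400:]=cv2.resize(sd[190:310,290:386],(400,500),interpolation=2)
cv2.imwrite('pics/w3.png',b)
```

```text
{'t': 6.3, 'q': array([-7.85928133e-02,  3.51223274e-01, -2.72452986e-01, -6.51313560e-05,
       -9.47194759e-01,  1.64955972e+00]), 'qd': array([ 0.00182414,  0.00207839,  0.00048523, -0.00011305, -0.00020671,
       -0.00106386]), 'joint_efforts': array([-5.89217321e-03, -5.60795403e+01,  2.68788421e+01,  6.53674766e+00,
        1.07823063e-01,  2.83976287e-04]), 'eef_pos': array([ 0.56640672, -0.23698122,  0.11486954]), 'ee_rot': array([-3.14153407e+00,  7.03019070e-05,  1.32550670e-04]), 'force': array([ 0.35868735,  0.18746087, -3.6123611 ]), 'moment': array([-0.00128841,  0.05456157,  0.01145308]), 'gripper_force': 29.999012053012848, 'width': 0.04273099284270424}
```

View pics/w3.png

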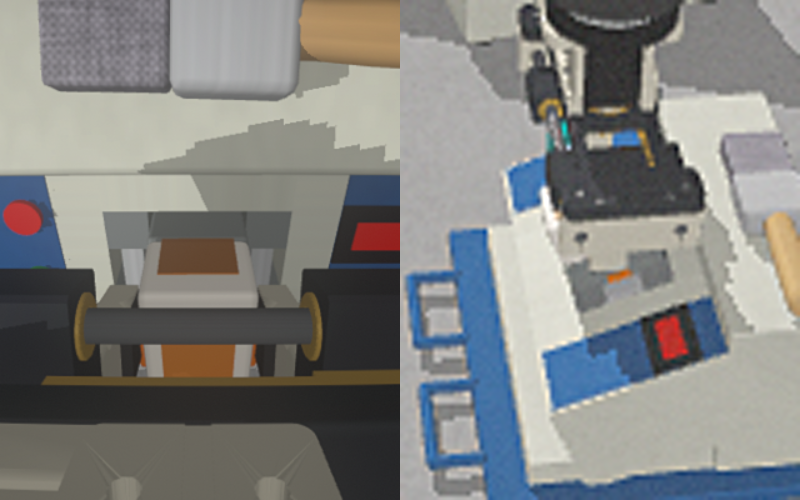

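Call:
servo_tool(series=[[[-1.71,0,-4.7,0],[-1.71,0,-4.7,0],[-1.71,0,-4.7,0],[-1.71,0,-4.7,0],[-1.71,0,-4.7,0],[-1.71,0,-4.7,0],[-1.71,0,-4.7,0],[-1.71,0,-4.7,0],[-1.71,0,-4.7,0],[-1.71,0,-4.7,0]]])

```text
t: 7.23
eef_pos: [0.5491, -0.237, 0.1625]
ee_rot: [-3.142, -0.0, 0.0]
force: [-0.0, 0.2, -3.8]
width: 0.0426
gripper_force: 30.0
```

Call:
servo_tool(series=[[[-4,0,-11,0],[-4,0,-11,0],[-4,0,-11,0],[-4,0,-15,0],[0,0,-20,0],[0,0,-20,0],[0,0,-15,0],[0,0,0,0],[0,0,0,0],[0,0,0,0]]])

```text
t: 8.07
eef_pos: [0.5326, -0.2367, 0.2642]
ee_rot: [-3.141, 0.001, -0.0]
force: [0.1, 0.9, -4.7]
width: 0.0428
gripper_force: 30.0
```

Run:
```python
from h import *
s=telemetry.get_state();print(s['t'],s['eef_pos'],s['force'],s['moment'],s['width'])
sd=grab('side')
b=np.zeros((500,800,3),np.uint8)
# balance outlines
C={n:eyes.calibration(n) for n in ['scene','side']}
sc=grab('scene')
b[:,:400]=cv2.resize(sd[120:320,250:410,::-1],(400,500),interpolation=2)
b[:300,400:]=cv2.resize(sc[165:265,345:465,::-1],(400,333),interpolation=2)[:300]
b[300:,400:]=cv2.resize(sd[140:210,280:380,::-1],(400,280),interpolation=2)[:200]
cv2.imwrite('pics/s3.png',b)
```

```text
8.0667 [ 0.53264087 -0.2367129   0.26424856] [ 0.1055985   0.89178409 -4.65016356] [-0.07861087  0.08378017 -0.00958031] 0.04275095631624853
```

View pics/s3.png

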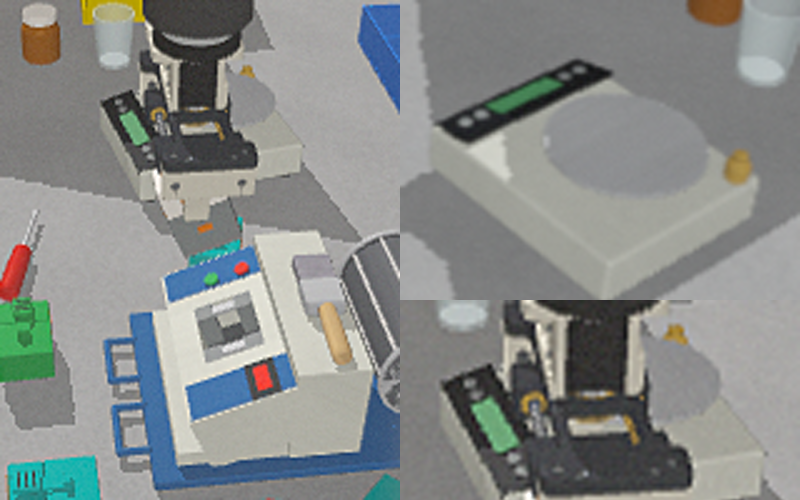

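Run:
```python
from h import *
from scipy.optimize import least_squares
E={}
for n,seed in [('scene',(413,208)),('side',(339,160))]:
    im=cv2.imread(f'pics/{n}0.png');im=cv2.GaussianBlur(im,(3,3),0);m=np.zeros((402,642),np.uint8)
    _,_,_,r=cv2.floodFill(im.copy(),m,seed,0,(9,)*3,(9,)*3,4|cv2.FLOODFILL_FIXED_RANGE|(255<<8))
    mm=cv2.morphologyEx(m[1:-1,1:-1],cv2.MORPH_OPEN,np.ones((5,5)))
    ct=max(cv2.findContours(mm,0,2)[0],key=cv2.contourArea);e=cv2.fitEllipse(cv2.convexHull(ct));
    b=cv2.boundingRect(ct);print(n,b,e);E[n]=b
C={n:eyes.calibration(n) for n in E}
a=np.linspace(0,2*np.pi,120)
def ext(n,p):
    q=proj(C[n],np.c_[p[0]+.075*np.cos(a),p[1]+.075*np.sin(a),0*a+p[2]]);return np.r_[q.min(0),q.max(0)]
ob={n:np.array([b[0]-.5,b[1]-.5,b[0]+b[2]-.5,b[1]+b[3]-.5]) for n,b in E.items()}
ob2=dict(ob,scene=np.array([388.5,192.9,437.1,223.2]))
for o in (ob,ob2):
    r=least_squares(lambda p:np.concatenate([ext(n,p)-o[n] for n in o]),[.65,.226,.09],loss='soft_l1');print(r.x,np.round(r.fun,1))
```

```text
scene (390, 193, 47, 31) ((412.32958984375, 208.40289306640625), (30.402210235595703, 50.06616973876953), 98.82341766357422)
side (318, 149, 42, 22) ((338.76971435546875, 159.59727478027344), (21.88663673400879, 42.589508056640625), 93.00179290771484)
[0.65363153 0.2384263  0.08553912] [-1.6  0.3  1.3  0.1 -0.3  0.   0.  -0.3]
[0.6536424  0.23812626 0.0855925 ] [-0.7 -0.1  0.6  0.4 -0.3  0.   0.  -0.3]
```

Call:
servo_tool(series=[[[5,-15,0,0],[8,-30,0,0],[9,-35,0,0],[9,-35,0,0],[9,-35,0,0],[9,-35,0,0],[9,-35,0,0],[9,-35,0,0],[9,-35,0,0],[9,-35,0,0]]])

```text
t: 9.0
eef_pos: [0.618, 0.0898, 0.2638]
ee_rot: [3.141, 0.002, 0.0]
force: [1.5, -0.3, -4.1]
width: 0.0432
gripper_force: 30.0
```

Call:
servo_tool(series=[[[9,-35,0,0],[9,-35,0,0],[9,-35,0,0],[6,-29,0,0],[2,-15,15,0],[0,0,20,0],[0,0,20,0],[0,0,20,0],[0,0,10,0],[0,0,0,0]]])

```text
t: 9.83
eef_pos: [0.6513, 0.2358, 0.1755]
ee_rot: [3.138, 0.006, -0.0]
force: [0.1, 0.2, -4.8]
width: 0.0424
gripper_force: 30.0
```

Run:
```python
from h import *
for i in range(4):
    s=telemetry.get_state();print(s['t'],s['eef_pos'],s['force'],s['moment'],s['width'])
    sd=grab('side') if i%2 else grab('scene')
    if i==0: sc=sd
b=np.zeros((500,800,3),np.uint8)
b[:,:400]=cv2.resize(sd[85:205,290:386,::-1],(400,500),interpolation=2)
b[:,400:]=cv2.resize(sc[105:245,350:462,::-1],(400,500),interpolation=2)
cv2.imwrite('pics/s4.png',b)
```

```text
9.8333 [0.65128563 0.23583492 0.17554922] [ 0.1016631   0.20515744 -4.80285081] [-0.11680548  0.07764148 -0.05189395] 0.042391110392543056
9.8833 [0.65243353 0.23620669 0.17797829] [ 0.04755879  0.32132406 -2.83451086] [-0.01286552 -0.03759313  0.01337073] 0.04240589921070902
9.9333 [0.65340432 0.23665087 0.17980481] [-0.11951261 -0.55712059 -3.16722885] [-0.0532734  -0.02219502  0.04744139] 0.04266928154419356
9.9833 [0.65392748 0.23697604 0.18090925] [ 0.96891484  0.64079394 -3.36584141] [ 0.00397966 -0.00687731  0.02883033] 0.04258327006950342
```

View pics/s4.png

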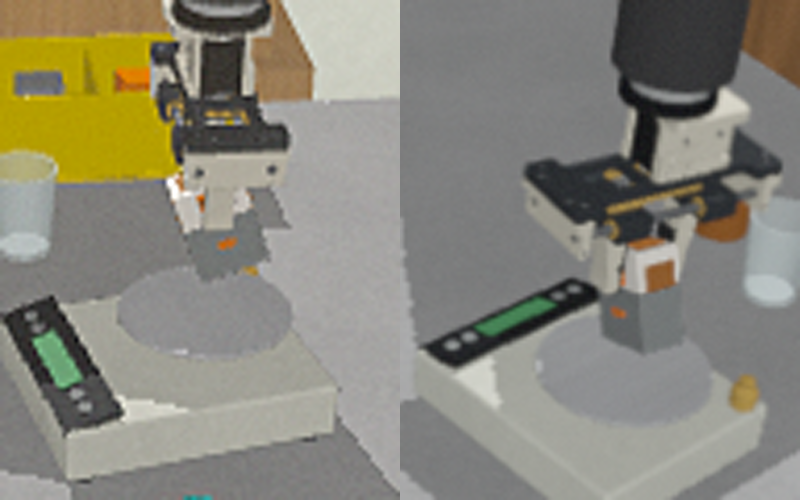

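Call:
servo_tool(series=[[[0,0,6,0],[0,0,6,0],[0,0,5,0],[0,0,5,0],[0,0,4,0],[0,0,3,0],[0,0,2,0],[0,0,1,0],[0,0,0,0],[0,0,0,0]]])

```text
t: 10.87
eef_pos: [0.6534, 0.2371, 0.1481]
ee_rot: [-3.142, -0.0, 0.0]
force: [0.2, -0.3, -4.0]
width: 0.0429
gripper_force: 30.0
```

Call:
servo_tool(series=[[[0,0,0,0],[0,0,0,0],[0,0,0,0],[0,0,0,0],[0,0,0,0],[0,0,0,0],[0,0,0,0],[0,0,0,0],[0,0,0,0],[0,0,0,0]]], grip_force=12)

```text
t: 11.7
eef_pos: [0.6532, 0.237, 0.1479]
ee_rot: [3.142, 0.0, 0.0]
force: [-0.9, 0.2, -4.2]
width: 0.0447
gripper_force: 12.0
```

```bash
cat > st.py <<'E'
from h import *
import sys
s=telemetry.get_state();print(s['t'],s['eef_pos'],s['force'],s['moment'],s['width'])
sd=grab('side');cv2.imwrite('pics/'+sys.argv[1],cv2.resize(sd[100:200,300:380,::-1],(400,500),interpolation=2))
m=trace('side','cassette')
print([(round(d['conf'],2),np.round(np.argwhere(d['mask']).mean(0)[::-1]).tolist()) for d in m][:5])
E
python3 st.py s5.png
```

```text
11.7 [0.65321851 0.23703212 0.14791679] [-0.85313064  0.1984475  -4.15979633] [0.01129903 0.07738917 0.04178287] 0.044728082323411376
[(0.93, [336.0, 214.0]), (0.78, [341.0, 150.0]), (0.7, [412.0, 331.0]), (0.69, [271.0, 319.0]), (0.68, [259.0, 256.0])]
```

Call:
servo_tool(series=[[[0,0,0,0],[0,0,0,0],[0,0,0,0],[0,0,0,0],[0,0,0,0],[0,0,0.5,0],[0,0,0.5,0],[0,0,0.5,0],[0,0,0.5,0],[0,0,0,0]]], grip_force=8)

```text
t: 12.63
eef_pos: [0.6532, 0.237, 0.1458]
ee_rot: [3.142, 0.0, 0.0]
force: [-0.4, 0.5, -4.5]
width: 0.051
gripper_force: 8.0
```

```bash
python3 st.py s5.png
```

```text
12.6333 [0.65319382 0.23698652 0.14578385] [-0.43472791  0.54134416 -4.4773098 ] [-0.06430122 -0.01461108 -0.02419737] 0.05102402951999874
[(0.93, [336.0, 213.0]), (0.89, [259.0, 256.0]), (0.79, [412.0, 331.0]), (0.69, [271.0, 319.0]), (0.33, [273.0, 383.0])]
```

View pics/s5.png

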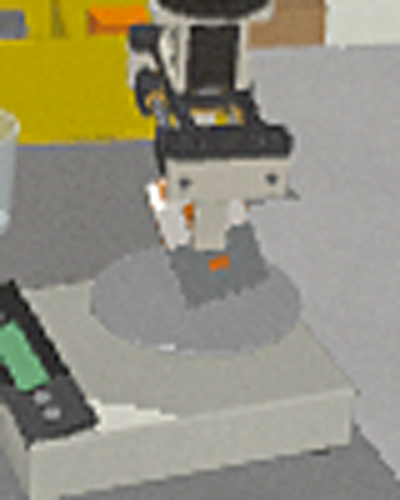

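Call:
servo_tool(series=[[[0,0,0.5,0],[0,0,0.5,0],[0,0,0.5,0],[0,0,0.5,0],[0,0,0,0],[0,0,0,0],[0,0,0,0],[0,0,0,0],[0,0,0,0],[0,0,0,0]]])

```text
t: 13.57
eef_pos: [0.6533, 0.237, 0.1441]
ee_rot: [-3.142, -0.0, 0.0]
force: [0.2, 0.4, -2.6]
width: 0.0514
gripper_force: 8.0
```

Call:
servo_tool(series=[[[0,0,0.5,0],[0,0,0.5,0],[0,0,0.5,0],[0,0,0,0],[0,0,0,0],[0,0,0,0],[0,0,0,0],[0,0,0,0],[0,0,0,0],[0,0,0,0]]])

```text
t: 14.4
eef_pos: [0.6534, 0.2371, 0.1427]
ee_rot: [-3.141, -0.0, 0.0]
force: [0.6, -0.6, 2.1]
width: 0.0512
gripper_force: 8.0
```

Call:
servo_tool(series=[[[0,0,-2,0],[0,0,-2,0],[-8,0,0,0],[-8,0,0,0],[-8,0,0,0],[0,0,0,0],[0,0,2,0],[0,0,1,0],[0,0,0.5,0],[0,0,0,0]]])

```text
t: 15.23
eef_pos: [0.6297, 0.2372, 0.1433]
ee_rot: [-3.141, -0.001, 0.0]
force: [-0.6, -0.9, -0.4]
width: 0.0512
gripper_force: 8.0
```

Call:
servo_tool(series=[[[0,0,0.2,0],[0,0,0.2,0],[0,0,0,0],[0,0,0,0],[1,0,0.1,0],[1,0,0.1,0],[1,0,0.1,0],[1,0,0.1,0],[0,0,0,0],[0,0,0,0]]])

```text
t: 16.07
eef_pos: [0.6335, 0.2371, 0.1422]
ee_rot: [-3.142, -0.0, 0.0]
force: [0.9, 0.2, 0.4]
width: 0.0512
gripper_force: 8.0
```

```bash
cat > ang.py <<'E'
from h import *
s=telemetry.get_state();print(s['t'],s['eef_pos'],s['force'],s['moment'],s['width'])
im=grab('side')
# dark-grey foot: lower corners/edge angle
cv2.imwrite('pics/last.png',im[:,:,::-1])
for d in trace('side','cassette'):
    m=d['mask'];u=np.argwhere(m).mean(0)[::-1]
    if 315<u[0]<365 and 115<u[1]<185:
        ct=max(cv2.findContours(m.astype(np.uint8),0,2)[0],key=cv2.contourArea)
        print(d['conf'],u,m.sum(),'poly',cv2.approxPolyDP(ct,2.5,True)[:,0].tolist(),cv2.minAreaRect(ct))
E
python3 ang.py
```

```text
16.0667 [0.63346948 0.23707835 0.14216237] [0.90551887 0.20335704 0.43953175] [ 0.16050107 -0.12689749  0.01207773] 0.05124303234521318
0.87 [334.56105611 150.71947195] 303 poly [[324, 137], [330, 161], [344, 158], [343, 143], [340, 142], [335, 152], [331, 148], [332, 142]] ((334.8648986816406, 147.31080627441406), (26.100122451782227, 18.23332405090332), 72.89727020263672)
```

Call:
servo_tool(series=[[[1,0,0.2,0],[1,0,0.2,0],[1,0,0.2,0],[1,0,0.2,0],[1,0,0.2,0],[1,0,0.2,0],[1,0,0.2,0],[1,0,0.2,0],[0,0,0,0],[0,0,0,0]]])

```text
t: 17.0
eef_pos: [0.6413, 0.237, 0.1404]
ee_rot: [3.142, -0.0, 0.0]
force: [0.3, 0.5, -0.4]
width: 0.051
gripper_force: 8.0
```

```bash
cat >> ang.py <<'E'
c=eyes.calibration('side');g=s['eef_pos']+[0,0,.019]
for L in (20,15,10,5,0):
    t=np.radians(L);ax=np.array([np.cos(t),0,np.sin(t)]);az=np.array([-np.sin(t),0,np.cos(t)])
    q=proj(c,[g+a*ax+h*az+[0,-.02,0] for a,h in [(-.03,-.067),(.03,-.067),(-.03,.017)]])
    print(L,np.round(q,1).tolist())
E
python3 ang.py
```

```text
17.0 [0.64134431 0.2370191  0.14043663] [ 0.29859143  0.52218629 -0.35701532] [ 0.18487562 -0.1959638   0.00438156] 0.050972814973189284
0.71 [336.15172414 151.7862069 ] 290 poly [[327, 138], [330, 161], [345, 159], [345, 143], [336, 152], [334, 143]] ((336.5, 149.5), (23.0, 19.0), 90.0)
20 [[334.4, 162.1], [350.6, 156.2], [327.1, 142.5]]
15 [[332.6, 162.0], [349.2, 157.4], [327.3, 141.8]]
10 [[330.9, 161.8], [347.7, 158.4], [327.6, 141.0]]
5 [[329.2, 161.4], [346.1, 159.3], [327.9, 140.2]]
0 [[327.5, 160.9], [344.4, 160.1], [328.4, 139.5]]
```

Call:
servo_tool(series=[[[1,0,0.3,0],[1,0,0.3,0],[1,0,0.3,0],[1,0,0.35,0],[1,0,0.35,0],[1,0,0.4,0],[1,0,0.4,0],[0,0,0,0],[0,0,0,0],[0,0,0,0]]])

```text
t: 17.93
eef_pos: [0.6483, 0.237, 0.1382]
ee_rot: [-3.142, -0.0, 0.0]
force: [1.4, 0.7, -1.1]
width: 0.0511
gripper_force: 8.0
```

```bash
python3 ang.py
```

```text
17.9333 [0.64831347 0.2370458  0.13815778] [ 1.36398235  0.69726481 -1.05909691] [ 0.2046644  -0.19545192  0.01032332] 0.05106616334125047
0.73 [337.22977346 152.09061489] 309 poly [[329, 137], [330, 161], [346, 160], [347, 143], [344, 143], [342, 152], [337, 152], [336, 144]] ((338.0, 149.0), (24.0, 18.0), 90.0)
20 [[336.4, 162.6], [352.5, 156.7], [329.1, 143.0]]
15 [[334.6, 162.5], [351.1, 157.8], [329.3, 142.3]]
10 [[332.8, 162.3], [349.6, 158.8], [329.6, 141.5]]
5 [[331.1, 161.9], [348.0, 159.7], [329.9, 140.7]]
0 [[329.5, 161.4], [346.4, 160.5], [330.4, 140.0]]
```

Call:
servo_tool(series=[[[1,0,0.4,0],[1,0,0.4,0],[1,0,0.4,0],[0.5,0,0.3,0],[0.5,0,0.3,0],[0,0,0.2,0],[0,0,0,0],[0,0,0,0],[0,0,0,0],[0,0,0,0]]])

```text
t: 18.87
eef_pos: [0.6522, 0.237, 0.1363]
ee_rot: [3.142, 0.0, 0.0]
force: [-4.8, 1.1, 4.4]
width: 0.0511
gripper_force: 8.0
```

```bash
python3 ang.py
```

```text
18.8667 [0.65218166 0.23697411 0.13629395] [-4.77741138  1.06538323  4.38481086] [ 0.16160841  1.80026338 -0.01613849] 0.05110234894937153
0.79 [337.27210884 152.58503401] 294 poly [[330, 138], [331, 161], [346, 161], [348, 144], [343, 153], [338, 153], [337, 144]] ((338.2538146972656, 150.4467010498047), (18.809221267700195, 23.939008712768555), 4.085616588592529)
20 [[337.4, 163.0], [353.6, 157.1], [330.2, 143.5]]
15 [[335.7, 162.9], [352.2, 158.2], [330.4, 142.7]]
10 [[333.9, 162.7], [350.7, 159.3], [330.7, 141.9]]
5 [[332.2, 162.3], [349.1, 160.2], [331.1, 141.2]]
0 [[330.5, 161.8], [347.4, 160.9], [331.5, 140.5]]
```

Call:
servo_tool(series=[[[-0.3,0,-0.3,0],[-0.3,0,-0.3,0],[-0.2,0,-0.3,0],[0,0,0,0],[0,0,0,0],[0,0,0,0],[0,0,0,0],[0,0,0,0],[0,0,0,0],[0,0,0,0]]])

```text
t: 19.8
eef_pos: [0.6516, 0.2371, 0.137]
ee_rot: [-3.142, -0.0, 0.0]
force: [-1.7, 1.3, -0.0]
width: 0.0512
gripper_force: 8.0
```

```bash
python3 ang.py|head -2
```

```text
19.8 [0.65159515 0.23705264 0.1370405 ] [-1.69435563  1.34167733 -0.03323905] [0.04726029 0.40233237 0.08339198] 0.05124577003203727
0.75 [337.84615385 152.58741259] 286 poly [[331, 139], [331, 160], [346, 161], [348, 144], [339, 153], [337, 144]] ((338.49310302734375, 150.582763671875), (18.519142150878906, 21.840961456298828), 4.763641834259033)
```

Call:
servo_tool(series=[[[0,0,0,0],[0,0,0,0],[0,0,0,0],[0,0,0,0],[0,0,0,0],[0,0,0,0],[0,0,0,0],[0,0,0,0],[0,0,0,0],[0,0,0,0]]], grip_force=3)

```text
t: 20.73
eef_pos: [0.6516, 0.2371, 0.1371]
ee_rot: [-3.141, -0.0, 0.0]
force: [0.8, 0.6, 0.6]
width: 0.0597
gripper_force: 3.0
```

Call:
servo_tool(series=[[[0,0,0,0],[0,0,0,0],[0,0,0,0],[0,0,0,0],[0,0,0,0],[0,0,0,0],[0,0,0,0],[0,0,0,0],[0,0,0,0],[0,0,0,0]]], claw=-1)

```text
t: 21.57
eef_pos: [0.6515, 0.237, 0.1371]
ee_rot: [-3.142, -0.0, 0.0]
force: [-0.1, 0.4, -1.3]
width: 0.0879
gripper_force: 0.0
```

```bash
python3 ang.py|head -2
```

```text
21.5667 [0.65147674 0.23704105 0.13706968] [-0.14597101  0.4386218  -1.33863396] [-0.04203512 -0.04458601  0.03583608] 0.08788663485773515
0.62 [337.04316547 152.57553957] 278 poly [[330, 138], [330, 160], [346, 161], [348, 143], [345, 154], [339, 155], [338, 144]] ((338.3441162109375, 150.52645874023438), (18.713947296142578, 23.85261344909668), 4.39870548248291)
```

Released and standing; retreat upward and check.

Call:
servo_tool(series=[[[0,0,-3,0],[0,0,-6,0],[0,0,-12,0],[0,0,-20,0],[0,0,-25,0],[0,0,-25,0],[0,0,-20,0],[0,0,-10,0],[0,0,0,0],[0,0,0,0]]])

```text
t: 22.5
eef_pos: [0.6514, 0.2371, 0.2585]
ee_rot: [-3.141, -0.001, 0.0]
force: [0.5, -0.7, -1.1]
width: 0.0877
gripper_force: 0.0
```

```bash
python3 ang.py|head -3
python3 - <<'E'
from h import *
for n in ('side','scene','wrist'):
    c=eyes.calibration(n)
    grab(n);print(n,[(np.round(d['position'],3).tolist(),round(d['conf'],2)) for d in recognise(n,'cassette')][:4])
    for x in (.648,.6515,.655): print(np.round(proj(c,[[x-.03,.217,.085],[x+.03,.217,.085],[x-.03,.217,.169],[x+.03,.217,.169],[x-.03,.257,.169],[x+.03,.257,.169]]),0).tolist())
    for d in trace(n,'cassette'):
        m=d['mask'];ct=max(cv2.findContours(m.astype(np.uint8),0,2)[0],key=cv2.contourArea)
        print(round(d['conf'],2),cv2.approxPolyDP(ct,2.5,True)[:,0].tolist())
E
```

```text
22.5 [0.65136057 0.23712964 0.25847351] [ 0.5170497  -0.70575292 -1.0931219 ] [-0.01646113  0.03679949  0.00313296] 0.08769426269432622
0.86 [338.6468254  148.96825397] 504 poly [[331, 136], [331, 162], [346, 162], [348, 139], [346, 136]] ((338.5, 149.0), (26.0, 19.0), 90.0)
20 [[338.9, 131.6], [355.9, 125.3], [331.3, 109.9]]
side [([0.598, -0.028, 0.049], 0.92), ([0.392, -0.395, 0.05], 0.87), ([0.65, 0.216, 0.135], 0.72), ([0.707, -0.462, 0.049], 0.58)]
[[329.0, 163.0], [346.0, 162.0], [330.0, 141.0], [348.0, 141.0], [328.0, 136.0], [346.0, 135.0]]
[[330.0, 163.0], [347.0, 162.0], [331.0, 141.0], [349.0, 141.0], [329.0, 136.0], [346.0, 135.0]]
[[331.0, 163.0], [348.0, 162.0], [332.0, 141.0], [350.0, 140.0], [330.0, 136.0], [347.0, 135.0]]
0.86 [[346, 208], [339, 204], [328, 206], [325, 225], [345, 219]]
0.8 [[286, 303], [254, 306], [254, 334], [290, 332]]
0.76 [[404, 309], [393, 322], [390, 335], [421, 353], [431, 341], [434, 328]]
0.66 [[330, 136], [330, 161], [346, 161], [347, 139]]
0.64 [[248, 242], [250, 272], [271, 270], [269, 240]]
scene [([0.672, 0.22, 0.147], 0.96), ([0.622,
[... 925 characters left out ...]
.0, 240.0], [293.0, 171.0]]
[[336.0, 209.0], [337.0, 155.0], [342.0, 236.0], [343.0, 166.0], [295.0, 236.0], [293.0, 166.0]]
[[336.0, 206.0], [337.0, 152.0], [342.0, 232.0], [343.0, 162.0], [295.0, 232.0], [293.0, 162.0]]
0.87 [[300, 156], [294, 180], [281, 192], [283, 211], [295, 212], [295, 233], [298, 236], [337, 237], [341, 234], [341, 214], [354, 210], [353, 188], [342, 180], [342, 168], [337, 157]]
0.73 [[475, 214], [553, 214], [558, 201], [537, 192], [488, 181], [477, 197]]
0.68 [[344, 182], [343, 207], [345, 212], [351, 213], [354, 189]]
0.49 [[388, 87], [257, 112], [238, 118], [248, 126], [248, 134], [242, 140], [232, 142], [223, 134], [254, 244], [396, 244], [398, 229], [407, 227]]
```

Upright and centred, matching the predicted outline in all three cameras.

```bash
python3 -c "
from station import ticket;print(ticket.job_done())"
```

```text
the job is handed in; nothing more can be done
None
```

The cassette is out of the bay and standing upright within a few millimetres of the centre of the balance pan. The gripper has let go and moved clear, and I handed the job in at about 23 s of the 51 s limit; the hand-in returned no verdict.

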